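# Shut and lock the incubator hatch

### The job

Press the small incubator's open top hatch fully down by the black pad on it, then, with the fingers shut, set their tips in the slot of its blue quarter-turn fastener and push it round clockwise until the slot points straight at the hatch's front edge and the hatch is locked. Only push with the fingertips: do not lift the hatch, do not turn the fastener before the hatch is down, leave the glassware and other things where they stand, and finish clear of everything.

Things in the scene. Friction and masses are not known exactly. Their poses are not given: they have to be found in the camera images.
- case: bench incubator: white steel box fixed to the bench, 310 mm deep (its x), 270 wide (y), 120 high; origin at the centre of its underside; x points from its front to its back, y to its left, z up. The hatch covers the front 230 mm of its top, the last 80 mm is a flat ledge with small jars. The hinge line runs along y at x = +75 mm, z = 120 mm.
- hatch (a joint): opening angle of the grey hatch in rad, 0 = shut flat; starts ajar at 0.3 to 0.55. The hatch is 12 mm thick (underside through the hinge line) and reaches 230 mm forward from the hinge; with it shut its top is 132 mm above the bench. Its hinge is stiff: it stays where it is left and needs about 2 to 6 N at the pad to press down.
- press_pad (a point): centre of the top of the black rubber pad, 50 x 50 mm, 2 mm thick, at the hatch's front left corner, 195 mm from the hinge line, 100 mm left of the middle and 14 mm above the hatch's underside (134 mm above the bench when shut); moves and tilts with the hatch.
- fastener (a joint): angle of the fastener in rad, seen from above growing clockwise: 0 = unlocked, slot mouth to the right (-y of the incubator, red dot); 1.571 = locked, against its stop, slot mouth towards the front edge (-x of the incubator, green dot). Starts at 0 to 0.35; friction holds it where it is left (about 0.1 Nm to turn).
- slot (a point): point in the fastener's slot, on its centre line, 22 mm out from the turning axis, level with the tops of the blue walls (20 mm above the steel disc). The slot is 42 mm wide and runs from 14 mm behind the turning axis to its open mouth 42 mm in front. Its axes turn with the fastener: -y out of the mouth, z up, x across the slot; push on the -x wall to turn it clockwise.
- turn_axis (a point): on the turning axis, top of the fastener's steel disc (100 mm across, 5 mm thick, lying on the hatch; its blue U-shaped wall is 8 mm thick). In the middle of the hatch's width, 165 mm forward of the hinge line: with the hatch shut at x = -90 mm, y = 0 of the incubator, disc top 137 mm and wall tops 157 mm above the bench.
- vial: small amber glass jar with white cap, 32 mm across, 60 mm tall, standing on the incubator's rear ledge; origin at the centre of its underside. Bystander.
- stain_pot: small white ceramic pot, 44 mm across, 44 mm tall, on the incubator's rear ledge; origin at the centre of its underside. Bystander.
- beaker: glass beaker, 72 mm across, 85 mm tall, on the bench close to the incubator's left (+y) side; origin at the centre of its underside. Bystander.
- brush: small brush with a wooden handle, 170 mm long, lying on the bench near the incubator's right side. Bystander.
- specimen_jar: specimen jar with red cap, 84 mm across, 130 mm tall, on the bench well to the left; origin at the centre of its underside. Bystander.
- wash_bottle: white wash bottle with yellow cap, 64 mm across, 170 mm tall, on the bench well to the right; origin at the centre of its underside. Bystander.
- slide_box: flat green plastic box, 90 x 60 x 30 mm, on the bench well to the right; origin at the centre of its underside. Bystander.

How it is judged:
On the way, in this order (a step that is already met when the one before it is completed fails the run):
1. the hatch is pressed fully down (under 0.02 rad open) (value of joint hatch below 0.02 rad), for 0.2 s.
2. the tips of the shut fingers are in the slot with the fastener still unlocked (value of joint hatch below 0.02 rad and value of joint fastener below 0.6 rad and x of the grasp point in the frame of slot between -0.02 and 0.02 m and y of the grasp point in the frame of slot between -0.022 and 0.035 m and z of the grasp point in the frame of slot below 0.016 m), for 0.05 s.
3. the fastener is turned to its locked stop with the fingertips in the slot (value of joint fastener above 1.48 rad and value of joint hatch below 0.02 rad and contact force between the fingers and fastener above 0.3 N and z of the grasp point in the frame of slot below 0.018 m and x of the grasp point in the frame of slot between -0.022 and 0.022 m), for 0.05 s.
At the end, for the whole second after the job is handed in: The hatch is shut within 0.02 rad, the fastener is within 5 degrees of its locked stop (over 1.48 rad), both at rest, and every loose thing is within 20 mm of where it stood (value of joint hatch below 0.02 rad and value of joint fastener above 1.48 rad and velocity of joint hatch between -0.05 and 0.05 rad/s and velocity of joint fastener between -0.05 and 0.05 rad/s and distance of each of vial, stain_pot, beaker, brush, specimen_jar, wash_bottle, slide_box from where it was at the start of the episode below 0.02 m); the robot touches nothing.
It fails at once if the hatch is lifted further open than it can start (over 0.62 rad) (value of joint hatch above 0.62 rad).
It fails at once if the fastener is turned (over 0.6 rad) while the hatch is not down (over 0.04 rad) (value of joint fastener above 0.6 rad and value of joint hatch above 0.04 rad).
It fails at once if a jar, bottle, beaker, brush or box is moved by more than 20 mm (distance of any of vial, stain_pot, beaker, brush, specimen_jar, wash_bottle, slide_box from where it was at the start of the episode above 0.02 m).
It also fails if it takes over 45 s, if anything falls off the work surface, if the arm or the gripper's body presses on something with over 40 N, if the wrist force passes 120 N, or if a joint passes its speed limit or range.

### The arm

A 6-joint arm with a two-finger parallel gripper is mounted at the origin on the work surface. World frame = base frame: x ahead of the robot, y to its left, z up, the work surface at z = 0. Lengths are in m, angles in rad, forces in N, time in s.
With the tool pointing down it reaches from about 0.3 to 0.75 m from the base axis. Payload 8.5 kg.
Tool frame: the origin (TCP) lies midway between the tips of the shut fingers; the grasp point (between the pads) lies 19 mm behind it (robot.grasp_offset is the distance from the TCP to the grasp point, in m); z points along the fingers, y is the direction in which the jaws open and shut (so a half turn about z gives the same grasp; the last joint's range is limited). The gripper opens to 85 mm and grips with 20 to 120 N. Pads are 22 mm wide; open, the fingers measure 114 mm over their backs; the gripper's body (76 mm by 85 mm) begins 54 mm behind the grasp point. The pads swing forward as they close: fully open they stand 13 mm farther back than shut.
Start: joints at [0.954, 0.381, 1.297, -0, 1.464, -0.215], TCP at [0.215, 0.506, 0.231] pointing down, gripper open.
Joint ranges: [-3.11, 3.11], [-0.89, 2.33], [0.22, 2.48], [-1.42, 4.56], [0.17, 2.85], [-2.88, 2.88]. Speed limits (rad/s): [2.39, 2.39, 3.14, 3.14, 3.14, 3.14].

### API

Orientations are given as a 3x3 rotation matrix whose columns are the frame's x, y, z axes.
In Python, from station import robot gives the robot as it stands.
- The arm moves only by the tool servo_tool, never from a script. Its argument "commands" is a list of rows, each an object of numbers: "dx", "dy", "dz": the shift along the tool's x, y, z in cm; "yaw": the turn about the tool's z in degrees. In form: [{"dx": .., "dy": .., "dz": .., "yaw": ..}, ...]. A call has 1 to 20 rows; each row is the pose to reach, as a shift and turn from the pose commanded when the call began, along the tool's axes at that moment; what a row does not reach only later rows make up. A row lasts 1/12 s, in which the tool goes at most 41.7 mm and 7.16 degrees, less where a joint would pass 70% of its speed; a pose out of reach is approached as far as the arm can. A call with a gripper value outside its range is refused whole. "hand" is the opening, from -1 (shut) to 1 (fully open), set as the call begins (left out, the last holds). The fingers move at their own pace and stop on an object; "squeeze" is the grip in N (left out, the last holds). Time passes only in rows, so rows that repeat a pose let the fingers close. It gives the time, the measured TCP pose, the force and the opening at its end, in the units of the state.
- robot.read_state(): the state, without advancing time (a new reading comes with each control period).
- robot.capture(name): name is "scene" or "top" or "wrist"; returns a dict with "pixels" (384x512x3 uint8, red, green, blue), "fx", "fy", "cx", "cy" (pixels), "R" (3x3) and "t" (3): a world point X has camera coordinates R X + t; the wrist camera has in their place "mount" (4x4, takes a point from camera to tool coordinates, whose origin is the TCP and whose axes are the flange's). Camera axes: x right, y down, z forward; pixel columns grow to the right and rows downward; lengths in m; the calibration is good to about 2 mm. A picture is of the moment at which its call begins: read the wrist's pose just before it. There is no depth.
- robot.close_job(): hands the job in, once; it reports no verdict.
The state is a dict: "time": time; "joint_positions": joint angles; "joint_velocities": joint speeds; "joint_efforts": joint torques, N m; "ee_pos": TCP position; "eef_rot": TCP orientation; "contact_force": force on the tool from outside, world axes, zero at the start; "moment": the same for the moment, N m; "grip_width": finger opening in m.
Only numpy, scipy, OpenCV 4.12 (cv2) and the standard library are available. Lean on these libraries where they do the work, as an engineer would, in place of code of your own. Each camera call takes 0.05 s, during which the arm holds its last target.

## Working session

There is one attempt and no reset: what is moved stays moved. The work goes in short steps, Python scripts to look and compute and a tool call to move; the robot and the scene stay as the last step left them, time stands still between calls to the robot, and variables do not carry over. Pictures are saved under pics/ and viewed, and the job is handed in when it is done.

Besides the shell and the picture viewer there is one more tool, called after "Emit:" in YAML: its name, and indented under it one key for each argument. servo_tool: Moves the arm, as the interface text tells. Its arguments: {"type":"object","properties":{"commands":{"type":"array"},"hand":{"type":"number"},"squeeze":{"type":"number"}},"required":["commands"]}

```bash
ls; mkdir -p pics; python3 - <<'E'
from station import robot
import cv2,json
s=robot.read_state()
print({k:(v if not hasattr(v,'tolist') else v.tolist()) for k,v in s.items()}, robot.grasp_offset)
import pickle
for n in ["scene","top"]:
    c=robot.capture(n); pickle.dump(c,open(f'{n}0.pkl','wb'))
    cv2.imwrite(f'pics/{n}0.png',cv2.resize(c["pixels"][:,:,::-1],(768,576),interpolation=cv2.INTER_CUBIC))
    print(n,c["fx"],c["cx"],c["cy"],c["R"],c["t"])
E
```

```text
pics
{'time': 0.0, 'joint_positions': [0.9536778969869291, 0.3812044492336356, 1.2982667596531667, -1.1341728784377361e-05, 1.4635952069002216, -0.21528182812903057], 'joint_velocities': [-0.0013279191226381018, -0.00025103408359175756, 0.0009342100985475522, -0.0017720797715022373, -0.000429911131702324, -0.000701121867305045], 'joint_efforts': [-0.0007803602602507453, -44.84710335731506, -23.128048181533813, -0.00025930069568858016, 0.004880256165051833, -6.336227755809887e-06], 'ee_pos': [0.2149313971548047, 0.5059453673567638, 0.23070521770730035], 'eef_rot': [[-0.9203445843169793, 0.3911075739124884, -0.0008436508127970823], [0.3911083658209942, 0.9203438410892647, -0.0012084510289217454], [0.00030381447947410204, -0.0014421502505970374, -0.9999989139491186]], 'contact_force': [0.10398354393805562, 0.48601271455427597, 0.047097716034855235], 'moment': [0.03755963915284364, -0.023051118124004774, -0.022488826459480086], 'grip_width': 0.08541249411539345} 0.0187
scene 412.1072785295783 257.78452712079127 194.49175120811807 [[-0.11896385  0.99287548  0.00677387]
 [ 0.66507544  0.08474962 -0.74195159]
 [-0.73723962 -0.08376028 -0.67041924]] [ 0.05380728 -0.31336836  1.77140553]
top 451.28593373156264 252.83414362744782 196.73503533912418 [[ 0.01181346 -0.99953937  0.02795513]
 [-0.98403137 -0.01658668 -0.17722063]
 [ 0.17760268 -0.02541513 -0.98377404]] [-0.02008957  0.62690362  1.23885534]
```

View pics/scene0.png

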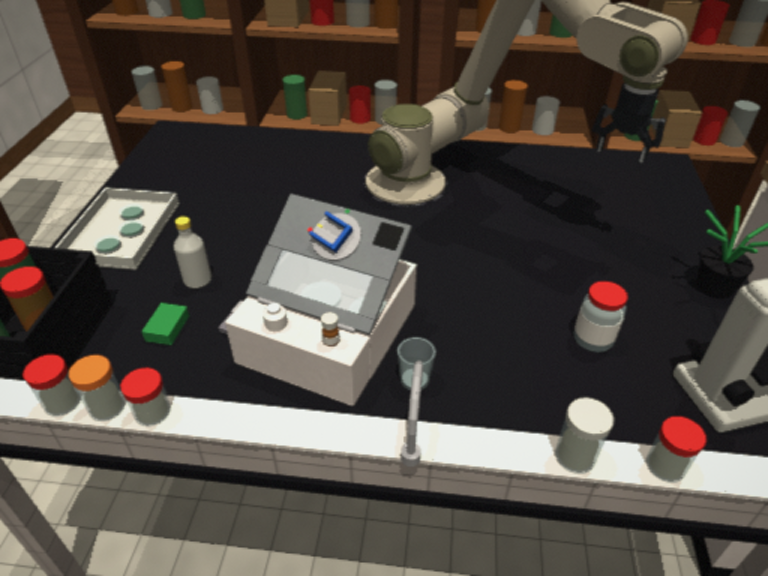

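View pics/top0.png

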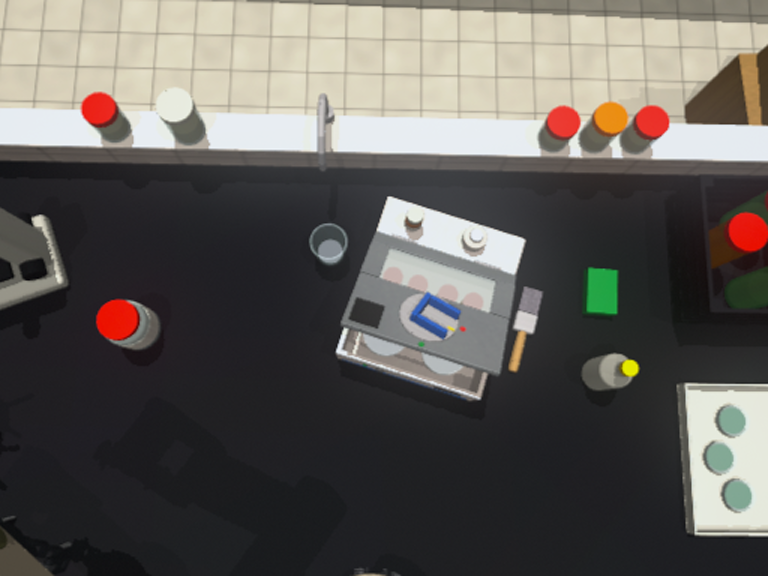

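```bash
python3 - <<'E'
import cv2,pickle
c=pickle.load(open('top0.pkl','rb'));p=c["pixels"][120:275,200:370,::-1]
cv2.imwrite('pics/topc.png',cv2.resize(p,None,fx=4.5,fy=3.8 if 0 else 3.8,interpolation=cv2.INTER_CUBIC) if 0 else cv2.resize(p,None,fx=4,fy=3.8 if 0 else 4)[:600])
c=pickle.load(open('scene0.pkl','rb'));p=c["pixels"][125:270,140:300,::-1]
cv2.imwrite('pics/scenec.png',cv2.resize(p,None,fx=4,fy=4))
E
```

```text
(no output)
```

View pics/topc.png

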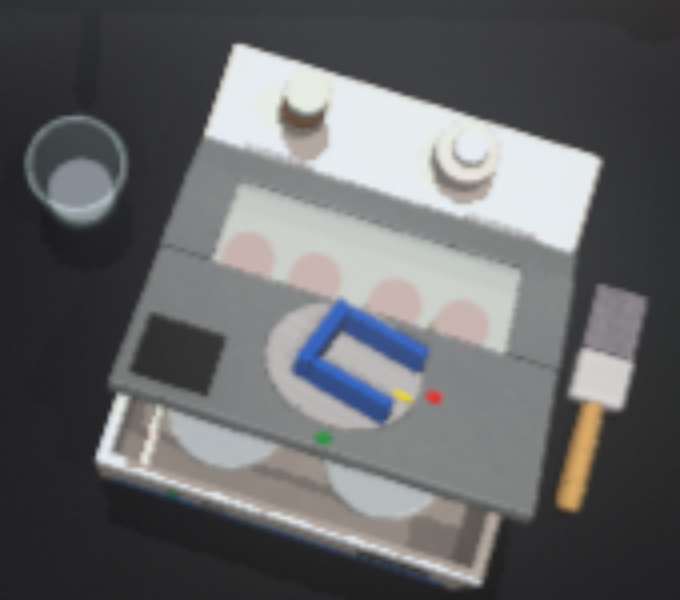

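View pics/scenec.png

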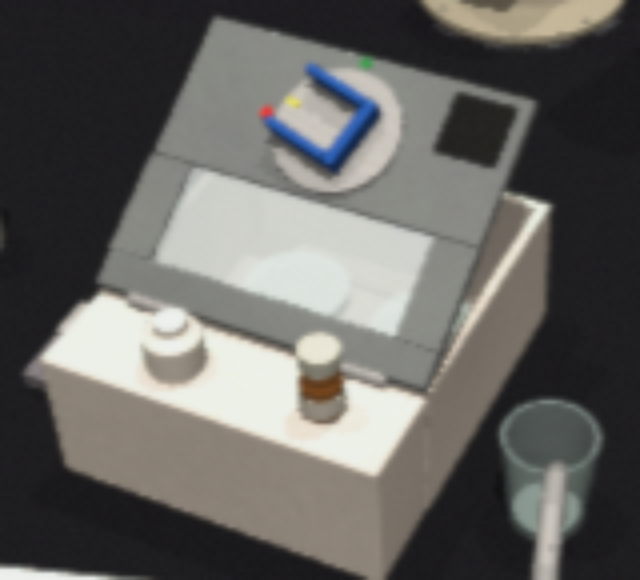

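```bash
cat > fit.py <<'E'
import numpy as np,pickle
from scipy.optimize import least_squares
C={n:pickle.load(open(n+'0.pkl','rb')) for n in('top','scene')}
off={'top':(200,120),'scene':(140,125)}
def hat(p,th,f,y,z): # forward f, y, height z above underside
    c,s=np.cos(th),np.sin(th)
    return np.array([.075-f*c+ -z*-0 + z*s*1, y, .12+f*s+z*c]) if 1 else 0
def Wd(p,X):
    c,s=np.cos(p[2]),np.sin(p[2])
    return np.array([p[0]+c*X[0]-s*X[1],p[1]+s*X[0]+c*X[1],X[2]])
def pr(n,X):
    c=C[n];q=c['R']@X+np.array(c['t']);return np.array([c['fx']*q[0]/q[2]+c['cx'],c['fy']*q[1]/q[2]+c['cy']])
def fas(th,a,u,v): # u out of the mouth, v across (+x of slot); a=0 mouth=-y; clockwise from above -> -x
    # mouth dir: -y cos a - x sin a ; slot x axis = rot(-a) of case x
    m=np.array([-np.sin(a),-np.cos(a)]); xx=np.array([np.cos(a),-np.sin(a)])
    d=u*m+v*xx
    return hat(None,th,.165-d[0],d[1],.037)
K=[('top','c',(.155,.135,.12),(237,44)),('top','c',(.155,-.135,.12),(600,156)),('top','c',(-.155,.135,.12),(98,462)),('top','c',(-.155,-.135,.12),(480,586)),
('scene','c',(.155,.135,.12),(380,472)),('scene','c',(.155,-.135,.12),(45,362)),('scene','c',(-.155,.135,.12),(549,205)),('scene','c',(.155,.135,0),(380,578))]
for (f,y),t,s in [((.22,.125),(132,377),(516,105)),((.22,.075),(213,395),(462,92)),((.17,.125),(147,314),(496,167)),((.17,.075),(225,333),(436,153))]:
    K+=[('top','h',(f,y,.014),t),('scene','h',(f,y,.014),s)]
K+=[('top','f',(-.022,.029),(342,300)),('top','f',(-.022,-.029),(296,362)),('top','f',(.042,.029),(428,348))]
def res(p):
    r=[]
    for n,k,a,px in K:
        X=np.array(a) if k=='c' else hat(p,p[3],*a) if k=='h' else fas(p[3],p[4],*a)
        r.append(pr(n,Wd(p,X))-(np.array(px)/4+off[n]))
    return np.array(r)
if __name__=='__main__':
    s=least_squares(lambda p:res(p).ravel(),[.45,0,-.25,.4,.1],loss='soft_l1')
    p=s.x;print(p)
    for k,r in zip(K,res(p)):print(k[:3],r.round(1))
    np.save('p.npy',p)
    print('pad now',Wd(p,hat(p,p[3],.195,.1,.014)),'shut',Wd(p,hat(p,0,.195,.1,.014)))
    print('axis shut',Wd(p,hat(p,0,.165,0,.017)),'slot shut',Wd(p,fas(0,p[4],.022,0)))
E
python3 fit.py
```

```text
[ 0.61737666 -0.10597177 -0.2913542   0.53779919  0.25518705]
('top', 'c', (0.155, 0.135, 0.12)) [-1.4 -0.6]
('top', 'c', (0.155, -0.135, 0.12)) [ 0.3 -0. ]
('top', 'c', (-0.155, 0.135, 0.12)) [-1.   0.4]
('top', 'c', (-0.155, -0.135, 0.12)) [ 0.  -0.1]
('scene', 'c', (0.155, 0.135, 0.12)) [-0.5  0.6]
('scene', 'c', (0.155, -0.135, 0.12)) [-1.8 -0.9]
('scene', 'c', (-0.155, 0.135, 0.12)) [-0.1 -0.3]
('scene', 'c', (0.155, 0.135, 0)) [0.8 1.8]
('top', 'h', (0.22, 0.125, 0.014)) [-1.2 -0.8]
('scene', 'h', (0.22, 0.125, 0.014)) [0.5 0.3]
('top', 'h', (0.22, 0.075, 0.014)) [-1.8  0.9]
('scene', 'h', (0.22, 0.075, 0.014)) [-1.7 -0.5]
('top', 'h', (0.17, 0.125, 0.014)) [0.5 0.2]
('scene', 'h', (0.17, 0.125, 0.014)) [-0.4  0.1]
('top', 'h', (0.17, 0.075, 0.014)) [0.1 1.4]
('scene', 'h', (0.17, 0.075, 0.014)) [-1.2 -0.7]
('top', 'f', (-0.022, 0.029)) [-0.7  0.1]
('top', 'f', (-0.022, -0.029)) [ 0.5 -0.8]
('top', 'f', (0.042, 0.029)) [0.4 0.2]
pad now [0.56439463 0.01431676 0.23191192] shut [0.53115893 0.02428376 0.134     ]
axis shut [ 0.53116964 -0.08011931  0.137     ] slot shut [ 0.51973546 -0.09891451  0.157     ]
```

```bash
cat > mv.py <<'E'
import numpy as np
from station import robot
def st(): 
    s=robot.read_state();R=np.array(s['eef_rot']);p=np.array(s['ee_pos'])
    print('t',round(s['time'],2),'p',p.round(4),'psi',np.degrees(np.arctan2(R[1,0],R[0,0])).round(1),'F',np.array(s['contact_force']).round(1),'w',round(s['grip_width'],4),'q',np.round(s['joint_positions'],2),'tilt',R[:,2].round(4))
    return p,R
def rows(W,psi=None): # world waypoints -> tool cm
    p,R=st()
    psi0=np.degrees(np.arctan2(R[1,0],R[0,0]))
    for i,w in enumerate(W):
        d=R.T@(np.array(w)-p)*100
        y=0 if psi is None else psi0-(psi[i] if np.ndim(psi) else psi)
        print(i,d.round(2),round(float(y),1))
E
python3 -c "
from mv import *
rows([[.215,.506,.30],[.564,.014,.30],[.564,.014,.245]],148.7)"
```

```text
t 0.1 p [0.2149 0.506  0.2308] psi 157.0 F [ 0.3 -0.7 -0.7] w 0.0855 q [ 0.95  0.38  1.3   0.    1.46 -0.22] tilt [-8.0e-04 -1.1e-03 -1.0e+00]
0 [-0.   -0.   -6.92] 8.3
1 [-51.37 -31.64  -6.9 ] 8.3
2 [-51.37 -31.63  -1.4 ] 8.3
```

Emit:
servo_tool:
  commands:
    - {"dz": -4}
    - {"dz": -7, "yaw": 4}
    - {"dx": -3, "dy": -2, "dz": -7, "yaw": 8.3}
    - {"dx": -6.4, "dy": -4, "dz": -7, "yaw": 8.3}
    - {"dx": -9.8, "dy": -6, "dz": -7, "yaw": 8.3}
    - {"dx": -13.2, "dy": -8.1, "dz": -7, "yaw": 8.3}
    - {"dx": -16.6, "dy": -10.2, "dz": -7, "yaw": 8.3}
    - {"dx": -20, "dy": -12.3, "dz": -7, "yaw": 8.3}
    - {"dx": -23.4, "dy": -14.4, "dz": -7, "yaw": 8.3}
    - {"dx": -26.8, "dy": -16.5, "dz": -7, "yaw": 8.3}
    - {"dx": -30.2, "dy": -18.6, "dz": -7, "yaw": 8.3}
    - {"dx": -33.6, "dy": -20.7, "dz": -7, "yaw": 8.3}
    - {"dx": -37, "dy": -22.8, "dz": -7, "yaw": 8.3}
    - {"dx": -40.4, "dy": -24.9, "dz": -7, "yaw": 8.3}
    - {"dx": -43.8, "dy": -27, "dz": -7, "yaw": 8.3}
    - {"dx": -47.2, "dy": -29.1, "dz": -7, "yaw": 8.3}
    - {"dx": -50, "dy": -30.8, "dz": -7, "yaw": 8.3}
    - {"dx": -51.4, "dy": -31.6, "dz": -7, "yaw": 8.3}
    - {"dx": -51.4, "dy": -31.6, "dz": -7, "yaw": 8.3}
    - {"dx": -51.4, "dy": -31.6, "dz": -7, "yaw": 8.3}
  hand: -1
  squeeze: 40

```text
validation failed for argument at $.co...
```

```bash
python3 - <<'E'
from mv import *
import cv2
from fit import *
p=np.load('p.npy')
st()
for n in ['wrist','scene']:
    c=robot.capture(n); pickle.dump(c,open(f'{n}1.pkl','wb')); im=c['pixels'][:,:,::-1]
    if n=='wrist': print(c['mount']); im=cv2.resize(im,(768,576))
    else: im=cv2.resize(im[100:270,130:330],(800,680))[:600]
    cv2.imwrite(f'pics/{n}1.png',im)
th=p[3]
pts=[Wd(p,hat(p,t,.195,.1,.014)) for t in np.linspace(th,0,9)]
print(np.round(pts,3))
E
```

```text
t 0.1 p [0.2149 0.506  0.2308] psi 157.0 F [ 0.3 -0.7 -0.7] w 0.0855 q [ 0.95  0.38  1.3   0.    1.46 -0.22] tilt [-8.0e-04 -1.1e-03 -1.0e+00]
[[ 8.63203298e-04 -9.45473149e-01 -3.25698910e-01  8.38868172e-02]
 [ 9.99999503e-01  9.78747414e-04 -1.90901867e-04 -1.28936905e-04]
 [ 4.99269555e-04 -3.25698584e-01  9.45473523e-01 -1.42888188e-01]
 [ 0.00000000e+00  0.00000000e+00  0.00000000e+00  1.00000000e+00]]
[[0.564 0.014 0.232]
 [0.558 0.016 0.221]
 [0.551 0.018 0.209]
 [0.546 0.02  0.198]
 [0.541 0.021 0.185]
 [0.538 0.022 0.173]
 [0.535 0.023 0.16 ]
 [0.532 0.024 0.147]
 [0.531 0.024 0.134]]
```

Emit:
servo_tool:
  commands:
    - {"dx": 0, "dy": 0, "dz": -4, "yaw": 0}
    - {"dx": 0, "dy": 0, "dz": -7, "yaw": 4}
  hand: -1
  squeeze: 40

```text
time: 0.37
ee_pos: [0.2148, 0.5058, 0.302]
eef_rot: [[-0.891, 0.454, -0.001], [0.454, 0.891, -0.002], [0.0, -0.002, -1.0]]
contact_force: [0.1, 1.2, 1.1]
grip_width: 0.0638
```

Emit:
servo_tool:
  commands:
    - {"dx": -3, "dy": -1.6, "dz": 0, "yaw": 4.3}
    - {"dx": -6.6, "dy": -3.4, "dz": 0, "yaw": 4.3}
    - {"dx": -10.2, "dy": -5.3, "dz": 0, "yaw": 4.3}
    - {"dx": -13.8, "dy": -7.2, "dz": 0, "yaw": 4.3}
    - {"dx": -17.4, "dy": -9.1, "dz": 0, "yaw": 4.3}
    - {"dx": -21, "dy": -11, "dz": 0, "yaw": 4.3}
    - {"dx": -24.6, "dy": -12.9, "dz": 0, "yaw": 4.3}
    - {"dx": -28.2, "dy": -14.8, "dz": 0, "yaw": 4.3}
    - {"dx": -31.8, "dy": -16.7, "dz": 0, "yaw": 4.3}
    - {"dx": -35.4, "dy": -18.6, "dz": 0, "yaw": 4.3}
    - {"dx": -39, "dy": -20.5, "dz": 0, "yaw": 4.3}
    - {"dx": -42.6, "dy": -22.4, "dz": 0, "yaw": 4.3}
    - {"dx": -46.2, "dy": -24.2, "dz": 0, "yaw": 4.3}
    - {"dx": -49.8, "dy": -26.1, "dz": 0, "yaw": 4.3}
    - {"dx": -52.5, "dy": -27.5, "dz": 0, "yaw": 4.3}
    - {"dx": -53.4, "dy": -28, "dz": 0, "yaw": 4.3}
    - {"dx": -53.4, "dy": -28, "dz": 0, "yaw": 4.3}
    - {"dx": -53.4, "dy": -28, "dz": 0, "yaw": 4.3}

```text
time: 1.87
ee_pos: [0.5632, 0.0146, 0.3011]
eef_rot: [[-0.854, 0.52, -0.001], [0.52, 0.854, 0.001], [0.001, 0.0, -1.0]]
contact_force: [-1.0, 0.3, 0.2]
grip_width: 0.0002
```

```bash
python3 - <<'E'
from mv import *
import cv2
from fit import *
p=np.load('p.npy')
st()
for n in ['wrist','scene']:
    c=robot.capture(n); pickle.dump(c,open(f'{n}1.pkl','wb')); im=c['pixels'][:,:,::-1]
    if n=='wrist': im=cv2.resize(im,(768,576))
    else: im=cv2.resize(im[100:250,130:330],(800,600))
    cv2.imwrite(f'pics/{n}1.png',im)
E
```

```text
t 1.87 p [0.5632 0.0146 0.3011] psi 148.7 F [-1.   0.3  0.2] w 0.0002 q [-0.18  0.37  1.12  0.    1.66 -1.21] tilt [-8.e-04  5.e-04 -1.e+00]
```

View pics/wrist1.png

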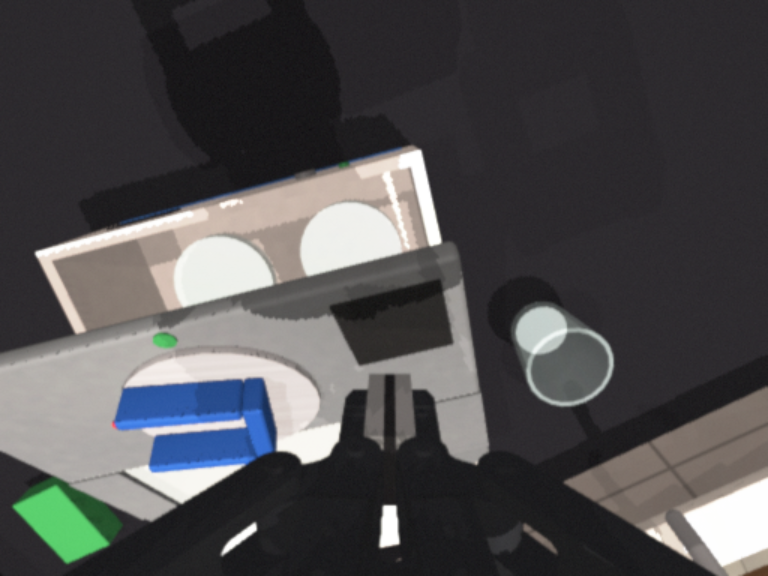

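View pics/scene1.png

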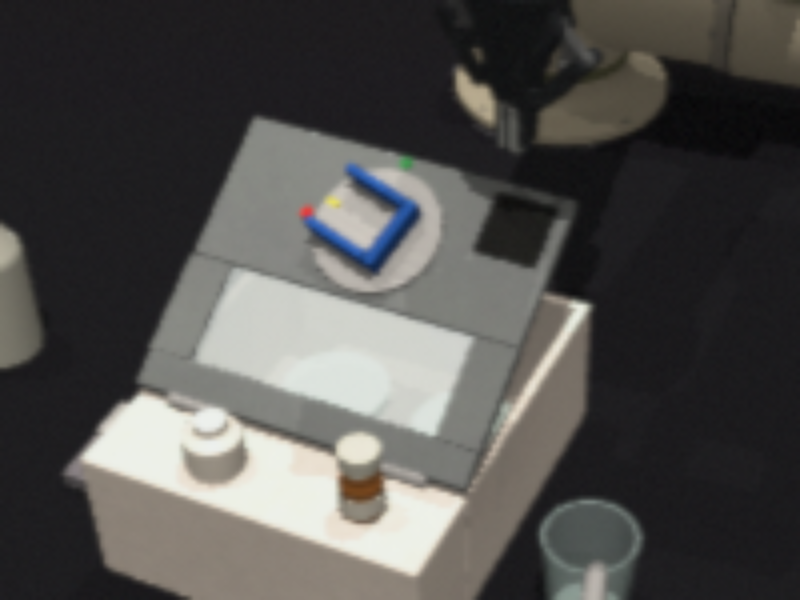

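```bash
python3 - <<'E'
from fit import *
p=np.load('p.npy');c=pickle.load(open('wrist1.pkl','rb'));M=np.array(c['mount'])
psi=np.radians(148.7);R=np.array([[np.cos(psi),np.sin(psi),0],[np.sin(psi),-np.cos(psi),0],[0,0,-1]]);t=np.array([.5632,.0146,.3011])
def pw(X):
    q=M[:3,:3].T@(R.T@(X-t)-M[:3,3]);return np.array([c['fx']*q[0]/q[2]+c['cx'],c['fy']*q[1]/q[2]+c['cy']])*1.5
obs=[((.22,.125),(441,281)),((.22,.075),(331,303)),((.17,.075),(356,365)),((.17,.125),(453,344))]
for a,o in obs:print(pw(Wd(p,hat(p,p[3],*a,.014))).round(0),o)
for X,o in[((-.155,.135,.12),(421,149)),((-.155,-.135,.12),(37,253))]:print(pw(Wd(p,np.array(X))).round(0),o)
f=[((-.022,.029),(272,455)),((-.022,-.029),(264,378)),((.042,.029),(150,470)),((.042,-.029),(117,390))]
for a,o in f:print('f',pw(Wd(p,fas(p[3],p[4],*a))).round(0),o)
def res2(v):
    r=[]
    for a,o in obs:r.append(pw(Wd(v,hat(v,v[3],*a,.014)))-o)
    for X,o in[((-.155,.135,.12),(421,149)),((-.155,-.135,.12),(37,253))]:r.append(pw(Wd(v,np.array(X)))-o)
    for a,o in f:r.append(pw(Wd(v,fas(v[3],v[4],*a)))-o)
    return np.ravel(r)
s=least_squares(lambda v:np.r_[res2(v)/2.5,res(v).ravel()],p,loss='soft_l1');print(s.x,res2(s.x).reshape(-1,2).round(1))
np.save('p2.npy',s.x);p=s.x
print(np.round([Wd(p,hat(p,t,.195,.1,.014)) for t in np.linspace(p[3],0,9)],3))
E
```

```text
[434. 275.] (441, 281)
[322. 303.] (331, 303)
[353. 362.] (356, 365)
[449. 340.] (453, 344)
[416. 146.] (421, 149)
[ 31. 250.] (37, 253)
f [269. 458.] (272, 455)
f [251. 407.] (264, 378)
f [148. 471.] (150, 470)
f [105. 421.] (117, 390)
[ 0.61977755 -0.10491239 -0.29733395  0.52755346  0.30846426] [[-1.1 -5.5]
 [-2.4 -0.7]
 [ 2.2 -2.5]
 [ 0.1 -3.3]
 [-0.4  0.1]
 [-1.8 -2.4]
 [-1.   4.3]
 [-3.8 28.7]
 [-1.3 -1.2]
 [-3.6 25.8]]
[[0.566 0.016 0.23 ]
 [0.56  0.018 0.219]
 [0.554 0.02  0.208]
 [0.549 0.021 0.196]
 [0.544 0.023 0.184]
 [0.541 0.024 0.172]
 [0.538 0.025 0.16 ]
 [0.536 0.025 0.147]
 [0.534 0.026 0.134]]
```

```bash
python3 - <<'E'
from mv import *
from fit import hat,Wd
p=np.load('p2.npy')
W=[[.566,.016,.255]]+[Wd(p,hat(p,t,.195,.1,.014))-[0,0,.0] for t in np.linspace(p[3],0,13)]+[[.534,.026,.130]]
rows(W)
E
```

```text
t 1.97 p [0.5628 0.0155 0.3017] psi 148.8 F [ 0.5 -0.3  0.7] w -0.0003 q [-0.18  0.37  1.12  0.    1.66 -1.21] tilt [ 1.e-04  2.e-04 -1.e+00]
0 [-0.25  0.2   4.67] 0.0
1 [-0.28  0.22  7.14] 0.0
2 [0.17 0.11 7.86] 0.0
3 [0.6 0.  8.6] 0.0
4 [ 0.99 -0.1   9.36] 0.0
5 [ 1.35 -0.19 10.13] 0.0
6 [ 1.67 -0.27 10.92] 0.0
7 [ 1.96 -0.34 11.73] 0.0
8 [ 2.22 -0.41 12.55] 0.0
9 [ 2.44 -0.47 13.38] 0.0
10 [ 2.63 -0.51 14.21] 0.0
11 [ 2.78 -0.55 15.06] 0.0
12 [ 2.89 -0.58 15.91] 0.0
13 [ 2.97 -0.6  16.77] 0.0
14 [ 3.01 -0.61 17.17] 0.0
```

Emit:
servo_tool:
  commands:
    - {"dx": -0.2, "dy": 0.2, "dz": 2.5, "yaw": 0}
    - {"dx": -0.3, "dy": 0.2, "dz": 4.7, "yaw": 0}
    - {"dx": -0.3, "dy": 0.2, "dz": 5.9, "yaw": 0}
    - {"dx": -0.3, "dy": 0.2, "dz": 7.1, "yaw": 0}
    - {"dx": -0.1, "dy": 0.2, "dz": 7.5, "yaw": 0}
    - {"dx": 0.2, "dy": 0.1, "dz": 7.9, "yaw": 0}
    - {"dx": 0.4, "dy": 0.1, "dz": 8.2, "yaw": 0}
    - {"dx": 0.6, "dy": 0, "dz": 8.6, "yaw": 0}
    - {"dx": 0.8, "dy": 0, "dz": 9, "yaw": 0}
    - {"dx": 1, "dy": -0.1, "dz": 9.4, "yaw": 0}

```text
time: 2.8
ee_pos: [0.5543, 0.0189, 0.2074]
eef_rot: [[-0.854, 0.52, 0.001], [0.52, 0.854, 0.0], [-0.0, 0.0, -1.0]]
contact_force: [0.5, 0.3, 1.7]
grip_width: 0.0002
```

Emit:
servo_tool:
  commands:
    - {"dx": 0.2, "dy": 0, "dz": 0.4, "yaw": 0}
    - {"dx": 0.4, "dy": -0.1, "dz": 0.8, "yaw": 0}
    - {"dx": 0.6, "dy": -0.1, "dz": 1.2, "yaw": 0}
    - {"dx": 0.7, "dy": -0.2, "dz": 1.6, "yaw": 0}
    - {"dx": 0.9, "dy": -0.2, "dz": 2, "yaw": 0}
    - {"dx": 1, "dy": -0.2, "dz": 2.4, "yaw": 0}
    - {"dx": 1.1, "dy": -0.3, "dz": 2.8, "yaw": 0}
    - {"dx": 1.2, "dy": -0.3, "dz": 3.2, "yaw": 0}
    - {"dx": 1.4, "dy": -0.4, "dz": 3.6, "yaw": 0}
    - {"dx": 1.5, "dy": -0.4, "dz": 4, "yaw": 0}

```text
time: 3.63
ee_pos: [0.5395, 0.0228, 0.1669]
eef_rot: [[-0.854, 0.52, 0.0], [0.52, 0.854, -0.0], [-0.0, -0.0, -1.0]]
contact_force: [-0.6, -0.6, 2.2]
grip_width: -0.0003
```

```bash
python3 - <<'E'
from mv import *
import cv2
st()
c=robot.capture('scene'); cv2.imwrite('pics/scene2.png',cv2.resize(c['pixels'][100:250,130:330,::-1],(800,600)))
E
```

```text
t 3.63 p [0.5395 0.0228 0.1669] psi 148.7 F [-0.6 -0.6  2.2] w -0.0003 q [-0.18  0.42  1.43 -0.    1.29 -1.2 ] tilt [ 2.e-04 -2.e-04 -1.e+00]
```

View pics/scene2.png

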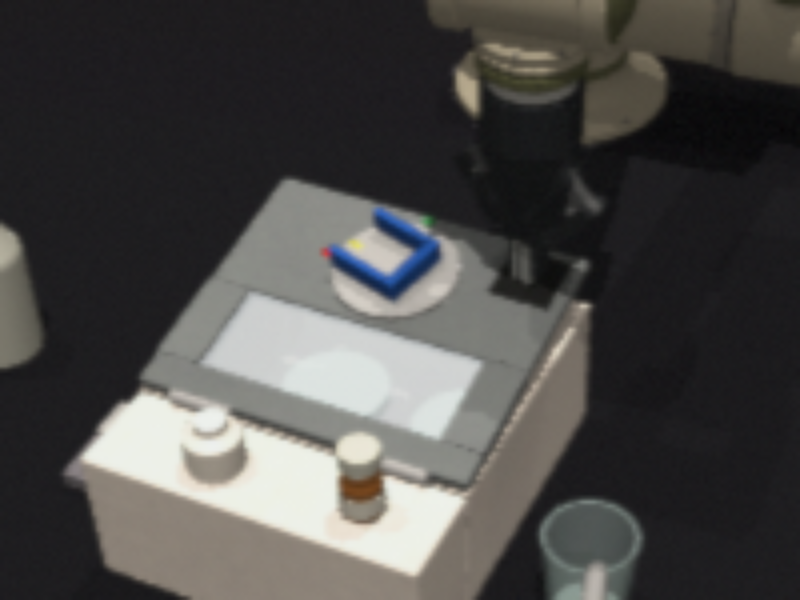

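Emit:
servo_tool:
  commands:
    - {"dx": 0.1, "dy": 0, "dz": 0.5, "yaw": 0}
    - {"dx": 0.2, "dy": -0.1, "dz": 1.0, "yaw": 0}
    - {"dx": 0.3, "dy": -0.1, "dz": 1.5, "yaw": 0}
    - {"dx": 0.3, "dy": -0.1, "dz": 2, "yaw": 0}
    - {"dx": 0.4, "dy": -0.2, "dz": 2.4, "yaw": 0}
    - {"dx": 0.4, "dy": -0.2, "dz": 2.8, "yaw": 0}
    - {"dx": 0.5, "dy": -0.2, "dz": 3.1, "yaw": 0}
    - {"dx": 0.5, "dy": -0.2, "dz": 3.3, "yaw": 0}
    - {"dx": 0.5, "dy": -0.2, "dz": 3.4, "yaw": 0}
    - {"dx": 0.5, "dy": -0.2, "dz": 3.4, "yaw": 0}
    - {"dx": 0.5, "dy": -0.2, "dz": 3.4, "yaw": 0}

```text
time: 4.6
ee_pos: [0.5342, 0.0237, 0.134]
eef_rot: [[-0.854, 0.52, 0.0], [0.52, 0.854, -0.0], [-0.0, -0.0, -1.0]]
contact_force: [-2.8, -0.5, 8.0]
grip_width: -0.0002
```

Emit:
servo_tool:
  commands:
    - {"dx": 0, "dy": 0, "dz": 0.1, "yaw": 0}
    - {"dx": 0, "dy": 0, "dz": 0.2, "yaw": 0}
    - {"dx": 0, "dy": 0, "dz": 0.3, "yaw": 0}
    - {"dx": 0, "dy": 0, "dz": 0.3, "yaw": 0}
    - {"dx": 0, "dy": 0, "dz": 0.3, "yaw": 0}

```text
time: 5.02
ee_pos: [0.5342, 0.0238, 0.1338]
eef_rot: [[-0.854, 0.519, 0.003], [0.519, 0.854, -0.001], [-0.003, 0.001, -1.0]]
contact_force: [-12.0, 0.0, 31.4]
grip_width: -0.0003
```

Emit:
servo_tool:
  commands:
    - {"dx": 0, "dy": 0, "dz": -0.4, "yaw": 0}
    - {"dx": 0, "dy": 0, "dz": -2, "yaw": 0}
    - {"dx": 0, "dy": 0, "dz": -5, "yaw": 0}
    - {"dx": 0, "dy": 0, "dz": -8, "yaw": 0}
    - {"dx": 0, "dy": 0, "dz": -11, "yaw": 0}
    - {"dx": 0, "dy": 0, "dz": -12, "yaw": 0}
    - {"dx": 0, "dy": 0, "dz": -12, "yaw": 0}

```text
time: 5.6
ee_pos: [0.5352, 0.0237, 0.253]
eef_rot: [[-0.854, 0.52, 0.006], [0.52, 0.854, -0.001], [-0.005, 0.002, -1.0]]
contact_force: [-0.0, 0.1, 0.2]
grip_width: 0.0
```

```bash
python3 - <<'E'
from mv import *
import cv2,pickle
p,R=st()
for n in ['wrist','top','scene']:
    c=robot.capture(n);c['pR']=(p,R);pickle.dump(c,open(n+'3.pkl','wb'));im=c['pixels'][:,:,::-1]
    if n=='wrist': im=cv2.resize(im,(768,576))
    elif n=='top': im=cv2.resize(im[130:280,200:400],(800,600))
    else: im=cv2.resize(im[130:280,130:330],(800,600))
    cv2.imwrite(f'pics/{n}3.png',im)
E
```

```text
t 5.6 p [0.5352 0.0237 0.253 ] psi 148.7 F [-0.   0.1  0.2] w 0.0 q [-0.18  0.34  1.3  -0.    1.5  -1.2 ] tilt [ 0.0055 -0.001  -1.    ]
```

View pics/wrist3.png

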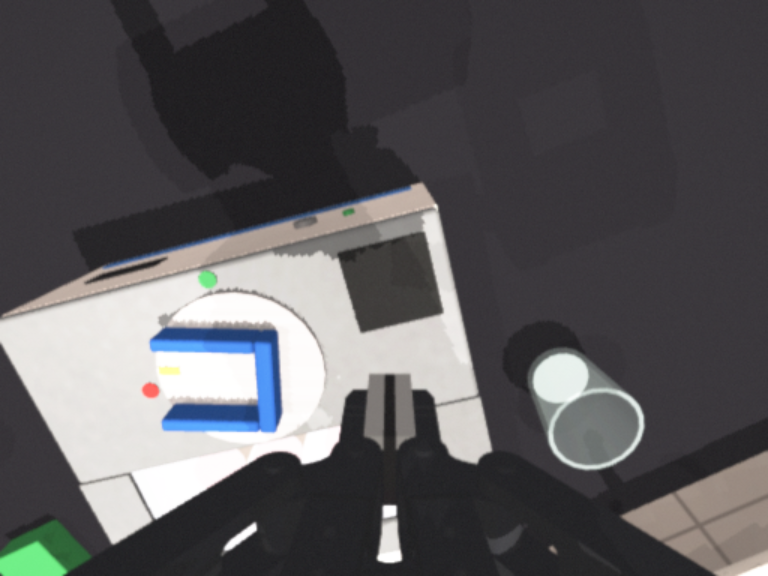

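View pics/top3.png

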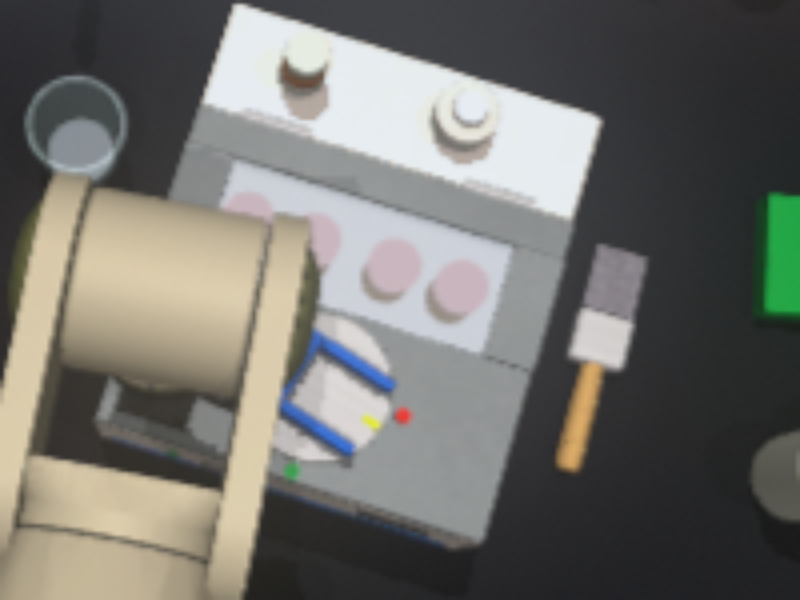

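View pics/scene3.png

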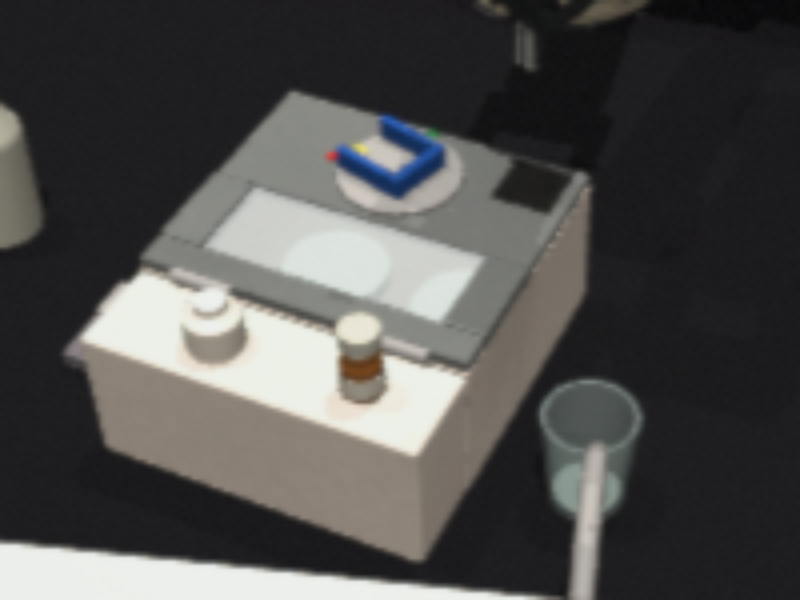

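```bash
python3 - <<'E'
import cv2,pickle
c=pickle.load(open('wrist3.pkl','rb'))
cv2.imwrite('pics/w3c.png',cv2.resize(c['pixels'][175:305,80:230,::-1],None,fx=4.6,fy=4.6,interpolation=cv2.INTER_CUBIC))
E
```

```text
(no output)
```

View pics/w3c.png

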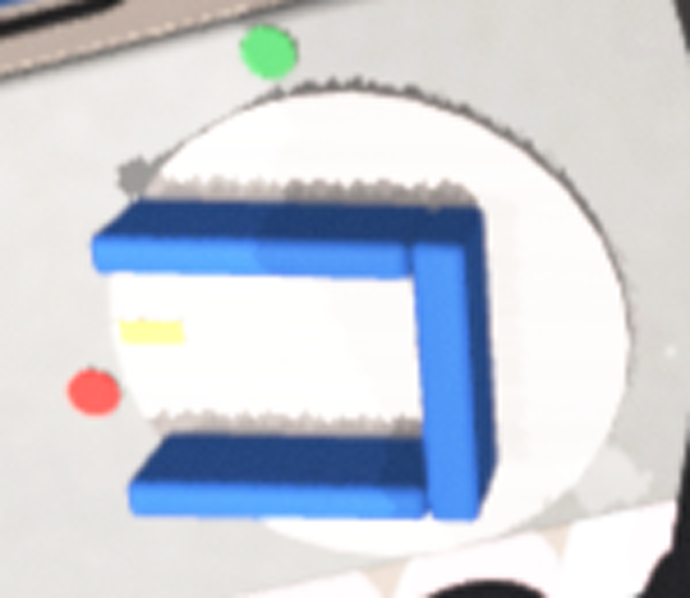

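```bash
cat > fit3.py <<'E'
from fit import *
p=np.load('p2.npy');c=pickle.load(open('wrist3.pkl','rb'));M=np.array(c['mount']);t,R=c['pR']
def pw(X):
    q=M[:3,:3].T@(R.T@(X-t)-M[:3,3]);return np.array([c['fx']*q[0]/q[2]+c['cx'],c['fy']*q[1]/q[2]+c['cy']])
# slot x+ is rear at a~0
f=[((.042,-.029),(95,237)),((-.022,-.029),(465,243)),((.042,.029),(132,517)),((-.022,.029),(477,520)),((.042,-.021),(97,272)),((.042,.021),(133,484)),((-.014,-.021),(412,278)),((-.014,.021),(428,488))]
f=[(a,np.array(o)/4.6+[80,175]) for a,o in f]
g=[((.22,.125),(424,232)),((.22,.075),(339,252)),((.17,.075),(361,332)),((.17,.125),(442,313))]
def r(v,which):
    o=[]
    if 'f' in which:o+=[pw(Wd(v,fas(0,v[3],*a)))-b for a,b in f]
    if 'g' in which:o+=[pw(Wd(v,hat(0,0,*a,.014)))-np.array(b)/1.5 for a,b in g]
    return np.ravel(o)
v0=[p[0],p[1],p[2],p[4]]
print('p2 resid',r(v0,'fg').reshape(-1,2).round(1))
s=least_squares(lambda v:r(v,'fg'),v0);v=s.x;print(v,np.abs(s.fun).max(),s.fun.reshape(-1,2).round(1))
print('axis',Wd(v,hat(0,0,.165,0,.017)),'slot',Wd(v,fas(0,v[3],.022,0)), 'p2 axis',Wd(v0,hat(0,0,.165,0,.017)))
np.save('v.npy',v)
E
python3 fit3.py
```

```text
p2 resid [[-1.4 -2.3]
 [-1.7  0.7]
 [-2.5 -1.4]
 [-2.9  1.7]
 [-0.8 -0.8]
 [-3.6 -2.3]
 [ 0.1  1.6]
 [-1.8  0.2]
 [ 0.5 -1.1]
 [-1.7  0.3]
 [-0.4  0.8]
 [ 1.4  0.3]]
[ 0.62057949 -0.10362885 -0.29253085  0.27842852] 2.4413720823362723 [[-1.1 -0.5]
 [-1.7 -0. ]
 [ 0.2  0.2]
 [-0.5  1.1]
 [-0.1  0.9]
 [-1.3 -0.6]
 [ 0.6  1.1]
 [ 0.3 -0.1]
 [ 1.4 -1.6]
 [-0.8  0.1]
 [ 0.7  0.6]
 [ 2.4 -0.1]]
axis [ 0.53440295 -0.07767496  0.137     ] slot [ 0.52251328 -0.09618539  0.157     ] p2 axis [ 0.53372667 -0.07854489  0.137     ]
```

```bash
python3 - <<'E'
from mv import *
rows([[.5225,-.0962,.22],[.5225,-.0962,.147]],147.3)
E
```

```text
t 5.75 p [0.5338 0.0239 0.2489] psi 148.7 F [ 0.4  0.2 -0.8] w 0.0001 q [-0.18  0.34  1.31  0.    1.5  -1.2 ] tilt [-2.3e-03  4.0e-04 -1.0e+00]
0 [ -5.28 -10.84   2.89] 1.4
1 [ -5.3  -10.84  10.19] 1.4
```

Emit:
servo_tool:
  commands:
    - {"dx": -1.3, "dy": -2.7, "dz": 0, "yaw": 1.4}
    - {"dx": -2.6, "dy": -5.4, "dz": 0.5, "yaw": 1.4}
    - {"dx": -3.9, "dy": -8.1, "dz": 1.5, "yaw": 1.4}
    - {"dx": -5.0, "dy": -10.3, "dz": 2.5, "yaw": 1.4}
    - {"dx": -5.3, "dy": -10.8, "dz": 3, "yaw": 1.4}
    - {"dx": -5.3, "dy": -10.8, "dz": 4.5, "yaw": 1.4}
    - {"dx": -5.3, "dy": -10.8, "dz": 6.5, "yaw": 1.4}
    - {"dx": -5.3, "dy": -10.8, "dz": 8.0, "yaw": 1.4}
    - {"dx": -5.3, "dy": -10.8, "dz": 8.0, "yaw": 1.4}

```text
time: 6.5
ee_pos: [0.5218, -0.0949, 0.1666]
eef_rot: [[-0.841, 0.54, -0.007], [0.54, 0.841, 0.003], [0.008, -0.001, -1.0]]
contact_force: [-0.7, -0.0, 0.1]
grip_width: -0.0002
```

```bash
python3 - <<'E'
from mv import *
import cv2,pickle
rows([[.5225,-.0962,.147]],147.3)
c=robot.capture('wrist');cv2.imwrite('pics/wrist4.png',cv2.resize(c['pixels'][150:384,50:362,::-1],(800,600)))
E
```

```text
t 6.5 p [ 0.5218 -0.0949  0.1666] psi 147.3 F [-0.7 -0.   0.1] w -0.0002 q [-0.4   0.41  1.45  0.    1.29 -1.4 ] tilt [-0.007   0.0032 -1.    ]
0 [-0.14 -0.07  1.96] -0.0
```

View pics/wrist4.png

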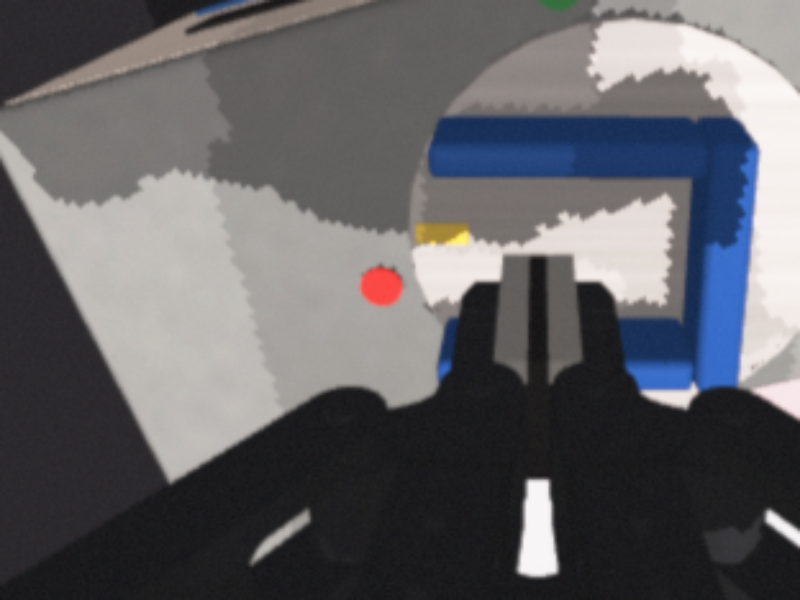

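Emit:
servo_tool:
  commands:
    - {"dx": 0, "dy": 0, "dz": 0.7, "yaw": 0}
    - {"dx": 0, "dy": 0, "dz": 1.4, "yaw": 0}
    - {"dx": 0, "dy": 0, "dz": 2.0, "yaw": 0}
    - {"dx": 0, "dy": 0, "dz": 2.0, "yaw": 0}
    - {"dx": 0, "dy": 0, "dz": 2.0, "yaw": 0}

```text
time: 6.97
ee_pos: [0.5234, -0.096, 0.1502]
eef_rot: [[-0.841, 0.541, -0.0], [0.541, 0.841, 0.0], [0.0, -0.0, -1.0]]
contact_force: [-0.1, 0.4, -0.5]
grip_width: 0.0002
```

```bash
python3 - <<'E'
from mv import *
from fit import Wd,fas
v=np.load('v.npy');p,R=st()
# path: fastener cmd angle from a0 to 1.68, tool at u=.022, lateral v=-.010 ramped
a0=v[3]
A=np.r_[a0,a0,np.linspace(a0,1.571,15)[1:],1.571,1.571]
V=np.r_[-.004,-.009,np.full(14,-.0105),-.013,-.014]
W=[];psi=[]
for a,l in zip(A,V):
    w=Wd(v,fas(0,a,.022,l));w[2]=.147;W.append(w);psi.append(180+np.degrees(v[2]-a))
rows(W,psi)
E
```

```text
t 6.97 p [ 0.5234 -0.096   0.1502] psi 147.3 F [-0.1  0.4 -0.5] w 0.0002 q [-0.4   0.42  1.48 -0.    1.24 -1.4 ] tilt [-3.e-04  1.e-04 -1.e+00]
t 6.97 p [ 0.5234 -0.096   0.1502] psi 147.3 F [-0.1  0.4 -0.5] w 0.0002 q [-0.4   0.42  1.48 -0.    1.24 -1.4 ] tilt [-3.e-04  1.e-04 -1.e+00]
0 [ 0.47 -0.06  0.32] -0.0
1 [ 0.97 -0.06  0.32] -0.0
2 [1.31 0.04 0.32] 5.3
3 [1.5  0.17 0.32] 10.6
4 [1.68 0.31 0.32] 15.9
5 [1.84 0.46 0.32] 21.2
6 [1.99 0.63 0.32] 26.4
7 [2.12 0.82 0.32] 31.7
8 [2.23 1.01 0.32] 37.0
9 [2.32 1.22 0.32] 42.3
10 [2.4  1.43 0.32] 47.6
11 [2.45 1.65 0.32] 52.9
12 [2.49 1.87 0.32] 58.2
13 [2.5  2.09 0.32] 63.5
14 [2.5  2.32 0.32] 68.8
15 [2.47 2.54 0.32] 74.1
16 [2.54 2.78 0.32] 74.1
17 [2.57 2.88 0.32] 74.1
```

Emit:
servo_tool:
  commands:
    - {"dx": 0, "dy": 0, "dz": 0.3, "yaw": 0}
    - {"dx": 0.5, "dy": 0, "dz": 0.3, "yaw": 0}
    - {"dx": 1.0, "dy": 0, "dz": 0.3, "yaw": 0}
    - {"dx": 1.3, "dy": 0, "dz": 0.3, "yaw": 5.3}
    - {"dx": 1.5, "dy": 0.2, "dz": 0.3, "yaw": 10.6}
    - {"dx": 1.7, "dy": 0.3, "dz": 0.3, "yaw": 15.9}
    - {"dx": 1.85, "dy": 0.45, "dz": 0.3, "yaw": 21.2}
    - {"dx": 2.0, "dy": 0.65, "dz": 0.3, "yaw": 26.4}
    - {"dx": 2.1, "dy": 0.8, "dz": 0.3, "yaw": 31.7}

```text
time: 7.72
ee_pos: [0.5107, -0.0786, 0.1477]
eef_rot: [[-0.428, 0.904, 0.003], [0.904, 0.428, -0.002], [-0.003, 0.002, -1.0]]
contact_force: [3.6, -4.5, -3.0]
grip_width: 0.0001
```

```bash
python3 - <<'E'
from mv import *
from fit import Wd,fas
import cv2
v=np.load('v.npy');p,R=st()
A=np.r_[np.linspace(.85,1.571,9),1.571,1.571,1.571]
V=np.r_[np.full(9,-.0115),-.013,-.015,-.017]
W=[];psi=[]
for a,l in zip(A,V):
    w=Wd(v,fas(0,a,.022,l));w[2]=.147;W.append(w);psi.append(180+np.degrees(v[2]-a))
rows(W,psi)
c=robot.capture('wrist');cv2.imwrite('pics/wrist5.png',cv2.resize(c['pixels'][100:384,50:428,::-1],(800,600)))
E
```

```text
t 7.72 p [ 0.5107 -0.0786  0.1477] psi 115.3 F [ 3.6 -4.5 -3. ] w 0.0001 q [-0.38  0.4   1.53 -0.    1.21 -0.82] tilt [ 0.0028 -0.0022 -1.    ]
t 7.72 p [ 0.5107 -0.0786  0.1477] psi 115.3 F [ 3.6 -4.5 -3. ] w 0.0001 q [-0.38  0.4   1.53 -0.    1.21 -0.82] tilt [ 0.0028 -0.0022 -1.    ]
0 [ 0.25 -0.01  0.07] 0.8
1 [0.44 0.11 0.07] 5.9
2 [0.62 0.24 0.07] 11.1
3 [0.79 0.39 0.07] 16.3
4 [0.95 0.55 0.07] 21.4
5 [1.08 0.73 0.07] 26.6
6 [1.21 0.91 0.07] 31.8
7 [1.31 1.11 0.07] 36.9
8 [1.4  1.32 0.07] 42.1
9 [1.51 1.42 0.06] 42.1
10 [1.66 1.55 0.06] 42.1
11 [1.81 1.68 0.06] 42.1
```

View pics/wrist5.png

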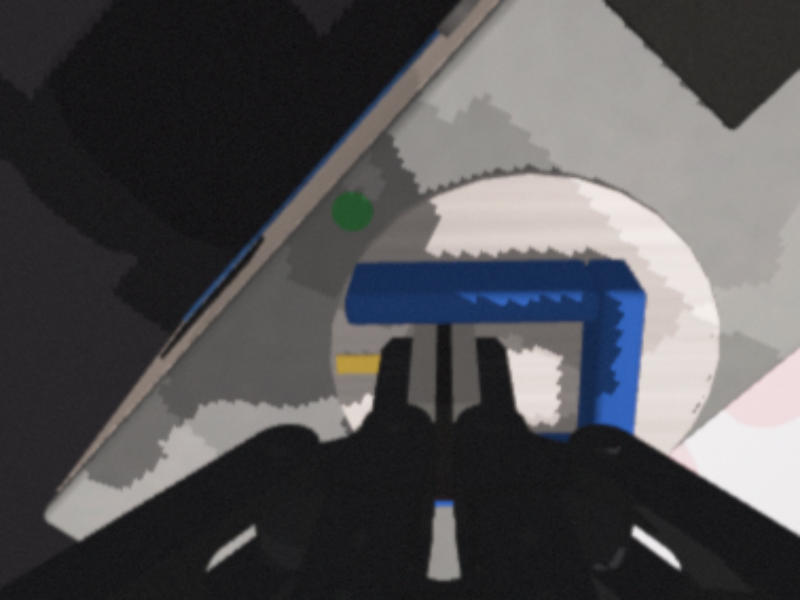

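Emit:
servo_tool:
  commands:
    - {"dx": 0.4, "dy": 0.1, "dz": 0, "yaw": 5.9}
    - {"dx": 0.6, "dy": 0.2, "dz": 0, "yaw": 11.1}
    - {"dx": 0.8, "dy": 0.4, "dz": 0, "yaw": 16.3}
    - {"dx": 0.95, "dy": 0.55, "dz": 0, "yaw": 21.4}
    - {"dx": 1.1, "dy": 0.7, "dz": 0, "yaw": 26.6}
    - {"dx": 1.2, "dy": 0.9, "dz": 0, "yaw": 31.8}
    - {"dx": 1.3, "dy": 1.1, "dz": 0, "yaw": 36.9}
    - {"dx": 1.4, "dy": 1.3, "dz": 0, "yaw": 42.1}
    - {"dx": 1.4, "dy": 1.3, "dz": 0, "yaw": 42.1}

```text
time: 8.52
ee_pos: [0.5167, -0.0627, 0.1479]
eef_rot: [[0.289, 0.957, 0.003], [0.957, -0.289, -0.007], [-0.006, 0.005, -1.0]]
contact_force: [3.9, -16.2, -4.0]
grip_width: -0.0003
```

```bash
python3 - <<'E'
from mv import *
from fit import Wd,fas
import cv2
v=np.load('v.npy');p,R=st()
W=[]
for l in (-.0115,-.013,-.015,-.017):
    w=Wd(v,fas(0,1.571,.022,l));w[2]=.147;W.append(w)
rows(W)
c=robot.capture('wrist');cv2.imwrite('pics/wrist6.png',cv2.resize(c['pixels'][100:384,50:428,::-1],(800,600)))
E
```

```text
t 8.52 p [ 0.5167 -0.0627  0.1479] psi 73.2 F [  3.9 -16.2  -4. ] w -0.0003 q [-0.35  0.41  1.52 -0.01  1.21 -0.05] tilt [ 0.003 -0.007 -1.   ]
t 8.52 p [ 0.5167 -0.0627  0.1479] psi 73.2 F [  3.9 -16.2  -4. ] w -0.0003 q [-0.35  0.41  1.52 -0.01  1.21 -0.05] tilt [ 0.003 -0.007 -1.   ]
0 [ 0.23 -0.08  0.09] 0.0
1 [ 0.38 -0.08  0.09] 0.0
2 [ 0.58 -0.08  0.09] 0.0
3 [ 0.78 -0.08  0.09] 0.0
```

View pics/wrist6.png

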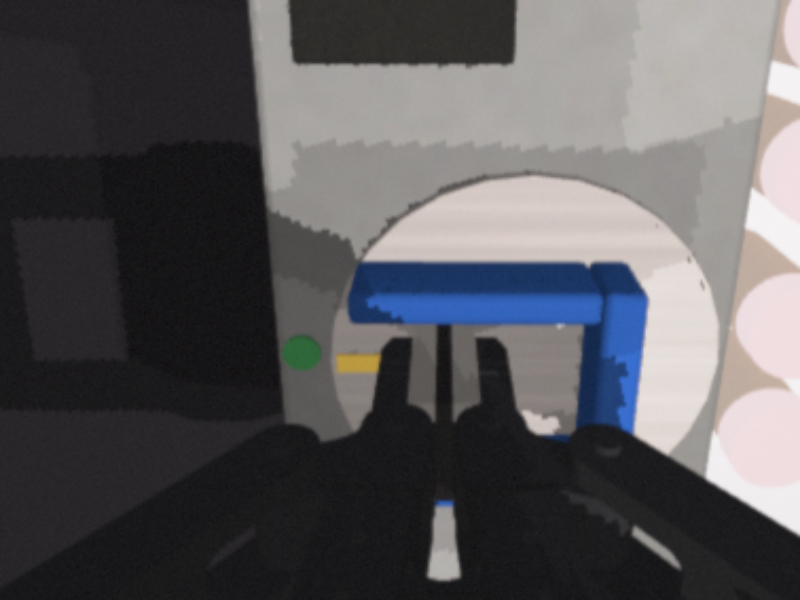

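Emit:
servo_tool:
  commands:
    - {"dx": 0.1, "dy": 0, "dz": 0, "yaw": 0}
    - {"dx": 0.2, "dy": 0, "dz": 0, "yaw": 0}
    - {"dx": 0.3, "dy": 0, "dz": 0, "yaw": 0}
    - {"dx": 0.3, "dy": 0, "dz": 0, "yaw": 0}

```text
time: 8.9
ee_pos: [0.5169, -0.0624, 0.1479]
eef_rot: [[0.285, 0.958, 0.001], [0.958, -0.285, -0.012], [-0.011, 0.005, -1.0]]
contact_force: [-2.3, -31.3, -4.2]
grip_width: -0.0002
```

Emit:
servo_tool:
  commands:
    - {"dx": -0.4, "dy": 0, "dz": 0, "yaw": 0}
    - {"dx": -0.8, "dy": 0, "dz": 0, "yaw": 0}
    - {"dx": -1.2, "dy": 0, "dz": 0, "yaw": 0}
    - {"dx": -1.2, "dy": 0, "dz": 0, "yaw": 0}
    - {"dx": -1.2, "dy": 0, "dz": 0, "yaw": 0}

```text
time: 9.32
ee_pos: [0.513, -0.0681, 0.1474]
eef_rot: [[0.284, 0.959, -0.0], [0.959, -0.284, 0.0], [0.0, -0.0, -1.0]]
contact_force: [0.5, -0.4, 0.3]
grip_width: -0.0003
```

Free of the wall. Lifting straight out, then pulling back towards the base.

Emit:
servo_tool:
  commands:
    - {"dx": 0, "dy": 0, "dz": -1, "yaw": 0}
    - {"dx": 0, "dy": 0, "dz": -3, "yaw": 0}
    - {"dx": 0, "dy": 0, "dz": -6, "yaw": 0}
    - {"dx": 0, "dy": 0, "dz": -9, "yaw": 0}
    - {"dx": 0, "dy": 0, "dz": -12, "yaw": 0}
    - {"dx": 0, "dy": -3, "dz": -14, "yaw": 0}
    - {"dx": 0, "dy": -6, "dz": -15, "yaw": 0}
    - {"dx": 0, "dy": -9, "dz": -15, "yaw": 0}
    - {"dx": 0, "dy": -12, "dz": -15, "yaw": 0}
    - {"dx": 0, "dy": -12, "dz": -15, "yaw": 0}
    - {"dx": 0, "dy": -12, "dz": -15, "yaw": 0}

```text
time: 10.23
ee_pos: [0.3974, -0.0336, 0.2979]
eef_rot: [[0.284, 0.959, 0.001], [0.959, -0.284, -0.0], [0.0, 0.001, -1.0]]
contact_force: [-0.1, -0.7, -0.0]
grip_width: -0.0001
```

```bash
python3 - <<'E'
from mv import *
import cv2
st()
for n in ['top','scene']:
    c=robot.capture(n);im=c['pixels'][:,:,::-1]
    im=cv2.resize(im[110:290,190:430] if n=='top' else im[110:290,80:320],(800,600))
    cv2.imwrite(f'pics/{n}7.png',im)
E
```

```text
t 10.23 p [ 0.3974 -0.0336  0.2979] psi 73.5 F [-0.1 -0.7 -0. ] w -0.0001 q [-0.38  0.06  1.53  0.    1.55 -0.1 ] tilt [ 1.4e-03 -4.0e-04 -1.0e+00]
```

View pics/top7.png

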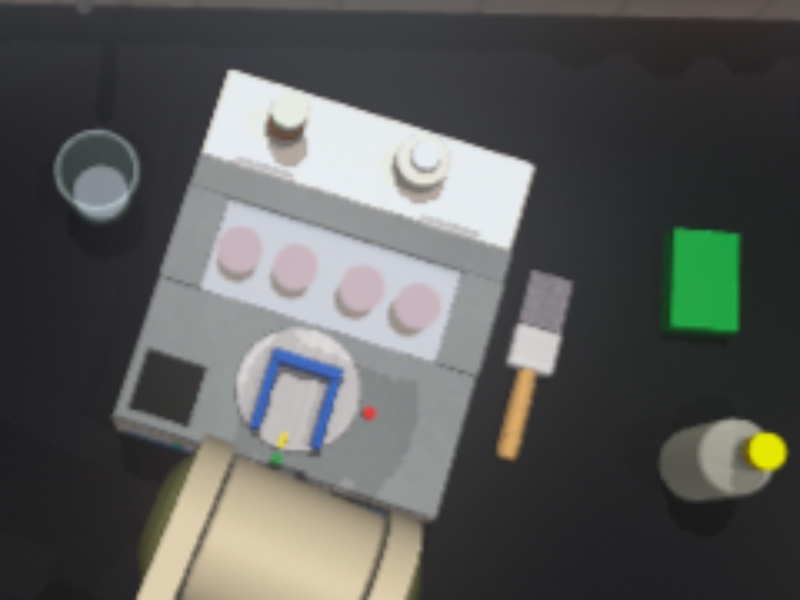

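View pics/scene7.png

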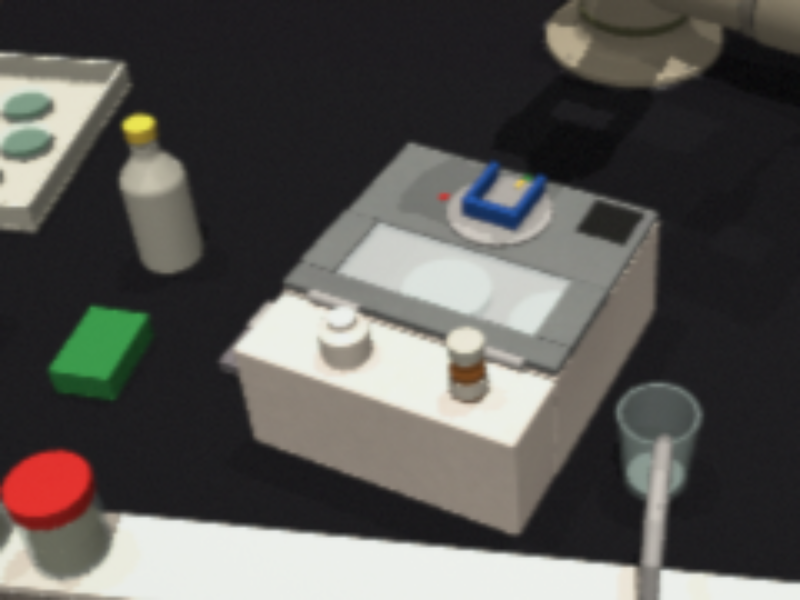

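The hatch is flat. The slot mouth, at about (287,440) in the top view, points at the green dot at (277,458). The U's base is parallel to the hatch edges, and nothing else has moved.

```bash
python3 -c "
from station import robot
print(robot.close_job())"
```

```text
the job is handed in; nothing more can be done
None
```

The hatch is shut and the fastener is turned to its locked stop. I handed the job in at about 10 s of the 45 s allowed; it gave no verdict.

**What I did:** I pressed the hatch down at the black pad with the shut fingertips until it stopped. The tips were then at z = 0.134 m, the pad's shut height, with 31 N on the wrist. I then lowered the tips into the slot and pushed the fastener clockwise to its stop. There a further 3 mm command moved them only 0.3 mm at 31 N. Finally I backed off the wall, lifted out and pulled back towards the base.

**Last checks:**
- **Hatch:** it looks flat in both the scene and top views.
- **Fastener:** the slot mouth points at the green dot. The fastener is parallel to the incubator's edges to within about 1°, by eye from the top view.
- **Loose things:** the vial, pot, beaker, brush, wash bottle and slide box look unmoved. The specimen jar was outside the final crops, and the arm only passed high above its area.
- **Arm:** it ended clear of everything, with wrist force near zero.

**Disagreement:** an early reading of the fastener's front wall in the wrist view was about 28 px off, because I had marked the foot of the wall instead of its top. I re-measured with the hatch shut, and that fit agreed to within about 2.5 px.

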